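# Confirm the kit on the part stations

### The job

Confirm the kit in assembly order: press the blue key in front of the steel flange, then the one in front of the round brass bushing, then the one in front of the round steel knob, each lightly and fully down, where it stays. Press no key out of turn, leave the hexagonal stand-off's key up, and leave the parts and everything else standing where they are; nothing is to be picked up.

Things in the scene. Friction and masses are not known exactly. Their poses are not given: they have to be found in the camera images.
- top_flange (a point): centre of the flat top (24 mm across) of the 29 mm blue cap of the key of the flange's station; moves with the cap. Up: 40 mm above the desk; left fully down: 30 mm, 8 mm proud of its dark collar (42 mm across at the foot). z is up; x points from the key towards the part, whose centre stands about 63 mm behind the key
- key_flange (a joint): travel of that key: 0 up, 0.010 m fully down at its stop. It resists with about 3 N, has no return spring and stays where it is left. Not counted here: its cap sits on a 2 N/mm spring, so it yields 1.5 mm before the key moves, stays so on the way down, and yields up to 4.5 mm more at the stop (12 N in all) before it is hard; it springs back when let go
- flange: the turned steel flange, a 58 mm disc with a narrower hub, 30 mm high; origin at the centre of its underside; stands loose on the black mat of its station, 16 mm above the desk
- top_bushing (a point): centre of the flat top (24 mm across) of the 29 mm blue cap of the key of the bushing's station; moves with the cap. Up: 40 mm above the desk; left fully down: 30 mm, 8 mm proud of its dark collar (42 mm across at the foot). z is up; x points from the key towards the part, whose centre stands about 63 mm behind the key
- key_bushing (a joint): travel of that key: 0 up, 0.010 m fully down at its stop. It resists with about 3 N, has no return spring and stays where it is left. Not counted here: its cap sits on a 2 N/mm spring, so it yields 1.5 mm before the key moves, stays so on the way down, and yields up to 4.5 mm more at the stop (12 N in all) before it is hard; it springs back when let go
- bushing: the round brass bushing with a bore, 34 mm across, 26 mm high; origin at the centre of its underside; stands loose on the black mat of its station, 16 mm above the desk
- top_knob (a point): centre of the flat top (24 mm across) of the 29 mm blue cap of the key of the knob's station; moves with the cap. Up: 40 mm above the desk; left fully down: 30 mm, 8 mm proud of its dark collar (42 mm across at the foot). z is up; x points from the key towards the part, whose centre stands about 63 mm behind the key
- key_knob (a joint): travel of that key: 0 up, 0.010 m fully down at its stop. It resists with about 3 N, has no return spring and stays where it is left. Not counted here: its cap sits on a 2 N/mm spring, so it yields 1.5 mm before the key moves, stays so on the way down, and yields up to 4.5 mm more at the stop (12 N in all) before it is hard; it springs back when let go
- knob: the round solid steel knob, 36 mm across, 22 mm high; origin at the centre of its underside; stands loose on the black mat of its station, 16 mm above the desk
- top_standoff (a point): centre of the flat top (24 mm across) of the 29 mm blue cap of the key of the standoff's station; moves with the cap. Up: 40 mm above the desk; left fully down: 30 mm, 8 mm proud of its dark collar (42 mm across at the foot). z is up; x points from the key towards the part, whose centre stands about 63 mm behind the key
- key_standoff (a joint): travel of that key: 0 up, 0.010 m fully down at its stop. It resists with about 3 N, has no return spring and stays where it is left. Not counted here: its cap sits on a 2 N/mm spring, so it yields 1.5 mm before the key moves, stays so on the way down, and yields up to 4.5 mm more at the stop (12 N in all) before it is hard; it springs back when let go
- standoff: the slim brass-coloured hexagonal stand-off, 19 mm across, 52 mm high, standing upright; origin at the centre of its underside; stands loose on the black mat of its station, 16 mm above the desk
- mug: white dotted mug, 93 mm high; bystander, standing loose on the desk; origin at its underside
- loupe: black inspection loupe, 35 mm across, 40 mm high; bystander, standing loose on the desk; origin at its underside
- eraser: blue and white eraser, 43x23x12 mm; bystander, standing loose on the desk; origin at its underside
- memory_stick: grey memory stick, 54x20x9 mm; bystander, standing loose on the desk; origin at its underside
- tape_roll: roll of masking tape lying flat, 100 mm across, 25 mm high; bystander, standing loose on the desk; origin at its underside
- station_flange: the station that carries the flange: a grey slab fixed to the desk, 124 mm long (x, the key 38 mm from its centre to -x, towards the robot; the part's mat 25 mm to +x), 84 mm wide, 14 mm thick; the four are alike; origin at the centre of its underside
- station_bushing: the station that carries the bushing: a grey slab fixed to the desk, 124 mm long (x, the key 38 mm from its centre to -x, towards the robot; the part's mat 25 mm to +x), 84 mm wide, 14 mm thick; the four are alike; origin at the centre of its underside
- station_knob: the station that carries the knob: a grey slab fixed to the desk, 124 mm long (x, the key 38 mm from its centre to -x, towards the robot; the part's mat 25 mm to +x), 84 mm wide, 14 mm thick; the four are alike; origin at the centre of its underside
- station_standoff: the station that carries the standoff: a grey slab fixed to the desk, 124 mm long (x, the key 38 mm from its centre to -x, towards the robot; the part's mat 25 mm to +x), 84 mm wide, 14 mm thick; the four are alike; origin at the centre of its underside

How it is judged:
By the outcome, as a careful person would: the job done as asked, in the order asked, and still so for the second after the job is handed in, with the robot touching nothing.
It also fails if it takes over 45 s, if anything falls off the work surface, if the arm or the gripper's body presses on something with over 40 N, if the wrist force passes 120 N, or if a joint passes its speed limit or range.

### The arm

A 7-joint arm with a two-finger parallel gripper is mounted at the origin on a cart in front of the work surface, level with it; the furniture and walls round the work are solid. World frame = base frame: x ahead of the robot, y to its left, z up, the work surface at z = 0. Lengths are in m, angles in rad, forces in N, time in s.
With the tool pointing down it reaches from about 0.35 to 0.9 m from the base axis. Payload 8.1 kg.
Tool frame: the origin (TCP) lies at the centre of the arm's flange, where the gripper is bolted on; the fingertips stand 178 mm ahead of it and the grasp point (between the pads) lies 159 mm ahead of it; z points along the fingers, y is the line along which they close (so a half turn about z gives the same grasp; the last joint's range is limited). The gripper opens to 92 mm and grips with 3 to 60 N. Pads are 19 mm wide; open, the fingers measure 130 mm over their backs; the gripper's body (75 mm by 190 mm) begins 47 mm behind the grasp point.
Start: joints at [1.015, 0.434, 0.025, 1.573, -0.012, 1.134, -0.075], TCP at [0.273, -0.562, 0.405] pointing down, gripper open.
Joint ranges: [-2.62, 2.62], [-0.44, 2.09], [-1.27, 1.32], [0.08, 2.57], [-1.32, 4.46], [0.12, 2], [-2.74, 2.74]. Speed limits (rad/s): [2.22, 2.22, 3.01, 3.01, 3.14, 3.14, 3.14].

### API

Orientations are given as a rotation vector (axis times angle).
In Python, from cell import arm gives the robot as it stands. The module is installed in compiled form; this text tells all that it offers.
- The arm moves only by the shell command python3 -m inch 'ROWS' [FORCE]. ROWS is text: rows parted by semicolons, each of 5 numbers parted by spaces: the shift along the tool's x, y, z in m, then the turn about the tool's z in rad, then the finger opening in m, from 0 to 0.0918. In form: x y z roll fingers; .... A call has 1 to 5 rows; each row is the pose to reach, as a shift and turn from the pose commanded when the call began, along the tool's axes at that moment; what a row does not reach only later rows make up. A row lasts 1/10 s, in which the tool goes at most 50 mm and 8.59 degrees, less where a joint would pass 70% of its speed; a pose out of reach is approached as far as the arm can. A call with a gripper value outside its range is refused whole. The fingers move at their own pace and stop on an object; FORCE is the grip in N (left out, the last holds). Time passes only in rows, so rows that repeat a pose let the fingers close. It gives the time, the measured TCP pose, the force, the opening and the grip force at its end, in the units of the state.
- arm.observe(): the state, without advancing time (a new reading comes with each control period).
- arm.get_image(name): name is "scene" or "top" or "wrist"; returns the picture (420x560x3 uint8, red, green, blue); there is no depth.
- arm.get_calibration(name): a dict with "intrinsics" (3x3 intrinsics, pixels), "pose" (4x4, takes a point from camera to world coordinates). Camera axes: x right, y up, looking along -z (the intrinsics and any distortion apply to the point x, -y, -z); pixel columns grow to the right and rows downward; lengths in m; the calibration is good to about 2 mm. A picture is of the moment at which its call begins: read the wrist's pose just before it. get_calibration takes no time and is no camera call; for the wrist camera it gives the pose at the moment of the call.
- arm.sign_off(): hands the job in; it is judged then, once.
Trained networks look in the newest picture that a camera, given by its name, has taken for a name from the list of things; names that differ only in an ending like _2 or _b are one class to them, and where a whole thing is asked for, a point or a joint stands for the part that bears it (a point fixed in the world has none). Each returns a list of dicts, best first, with "conf" (0 to 1); they miss things now and then, are a little off and sometimes report something else, mostly with a low value. They report only what shows in the picture. A call takes as long as a camera call.
- arm.look_for(camera, query): "point" ([row, column] in pixels, amid what is visible of it).
- arm.silhouettes(camera, query): "region" (420x560 bool, what is visible of it) and "point" ([row, column] in pixels, amid what is visible of it).
- arm.place_of(camera, query): "point" ([row, column] in pixels: a listed point, or the origin of a listed thing).
The state is a dict: "clock": time; "joints": joint angles; "dq": joint speeds; "joint_efforts": joint torques, N m; "position": TCP position; "ee_rot": TCP orientation; "force": force on the tool from outside, world axes, zero at the start; "ft_torque": the same for the moment, N m; "width": opening from 0.0 (shut) to 1.0 (fully open); "gripper_force": force on a finger pad.
Only numpy, scipy, OpenCV 4.12 (cv2) and the standard library are available. Lean on these libraries where they do the work, as an engineer would, in place of code of your own. Each camera call takes 0.05 s, during which the arm holds its last target. There are 200 camera calls.

## Working session

There is one attempt and no reset: what is moved stays moved. The work goes in short steps, Python scripts to look and compute and a shell command to move; the robot and the scene stay as the last step left them, time stands still between calls to the robot, and variables do not carry over. Pictures are saved under pics/ and viewed, at most 10 in all, crops included, and the job is handed in when it is done.

```bash
mkdir -p pics
cat > h.py <<'E'
import numpy as np,cv2
from cell import arm
from scipy.spatial.transform import Rotation as R
def ray(cam,rc,z,cal=None):
    c=cal or arm.get_calibration(cam);K=np.array(c["intrinsics"]);T=np.array(c["pose"])
    d=np.linalg.inv(K)@[rc[1],rc[0],1];d=T[:3,:3]@[d[0],-d[1],-d[2]]
    return T[:3,3]+d*(z-T[2,3])/d[2]
E
python3 - <<'E'
from h import *
s=arm.observe();print(s["clock"],s["position"],s["ee_rot"],s["force"]);print(R.from_rotvec(s["ee_rot"]).as_matrix().round(3))
for c in("top","scene"):
    im=arm.get_image(c);cv2.imwrite(f"pics/{c}.png",im[...,::-1])
    for n in("flange","bushing","knob","standoff"):
        for q,z in(("top_"+n,.04),(n,.016)):
            for r in arm.place_of(c,q)[:2]: print(c,q,np.round(r["point"],1),round(r["conf"],2),ray(c,r["point"],z).round(4))
E
```

```text
0.0 [ 0.27329537 -0.56182837  0.40395348] [-3.06000227e+00 -7.04689433e-01  7.41025762e-04] [ 0.50854773  0.21994373 -0.00979257]
[[ 0.899  0.437 -0.001]
 [ 0.437 -0.899  0.001]
 [-0.    -0.002 -1.   ]]
top top_flange [254.9 131.6] 0.65 [0.5011 0.2675 0.04  ]
top flange [228.8 135.3] 0.7 [0.5603 0.2661 0.016 ]
top top_bushing [245.9 259.4] 0.65 [ 0.5177 -0.0169  0.04  ]
top bushing [228.4 137.3] 0.55 [0.5612 0.2615 0.016 ]
top bushing [218.2 261.3] 0.43 [ 0.5812 -0.0211  0.016 ]
top top_knob [267.5 336.1] 0.56 [ 0.4678 -0.187   0.04  ]
top knob [237.4 337.7] 0.52 [ 0.5353 -0.1948  0.016 ]
top top_standoff [232.2 198.1] 0.68 [0.5498 0.1197 0.04  ]
top top_standoff [189.2 410.8] 0.22 [ 0.6411 -0.3591  0.04  ]
top standoff [205.4 202.4] 0.55 [0.6121 0.1133 0.016 ]
scene top_flange [298.7 223.1] 0.52 [0.5085 0.2591 0.04  ]
scene flange [297.2 203. ] 0.64 [0.5626 0.2644 0.016 ]
scene flange [286.2 327.2] 0.4 [0.3672 0.0782 0.016 ]
scene top_bushing [233.2 294.3] 0.65 [ 0.5174 -0.0136  0.04  ]
scene top_bushing [217.6 329.4] 0.44 [ 0.4817 -0.127   0.04  ]
scene bushing [227.7 275.4] 0.62 [ 0.5883 -0.0313  0.016 ]
scene top_knob [212.  340.8] 0.55 [ 0.4705 -0.169   0.04  ]
scene knob [211.8 325.9] 0.53 [ 0.52   -0.1781  0.016 ]
scene top_standoff [259.  248.5] 0.52 [0.546  0.1317 0.04  ]
scene standoff [248.3 233.1] 0.67 [0.6203 0.1011 0.016 ]
```

View pics/top.png

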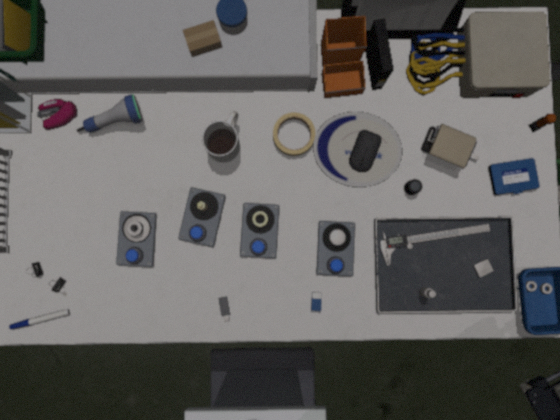

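View pics/scene.png

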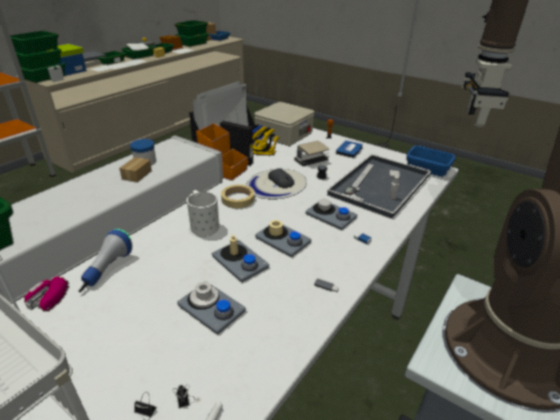

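The networks' finds match the pictures. In the top view, from left to right, they are flange (key 255,132), stand-off (key 232,198), bushing (key 246,259) and knob (key 267,336). I'll start moving towards the flange key.

```bash
python3 -m inch '0.032 -0.036 0 0.1 0; 0.064 -0.072 0 0.2 0; 0.096 -0.108 0 0.3 0; 0.127 -0.144 0 0.4 0; 0.159 -0.180 0 0.452 0'; python3 -c "
from h import *
s=arm.observe();print(R.from_rotvec(s['ee_rot']).as_matrix().round(3))"
```

```text
clock: 1.4
position: [0.3377, -0.3288, 0.4049]
ee_rot: [3.141, -0.005, 0.001]
force: [0.8, -0.3, 0.1]
width: 0.614
gripper_force: 0.0
[[ 1.    -0.003  0.   ]
 [-0.003 -1.    -0.   ]
 [ 0.     0.    -1.   ]]
```

```bash
python3 -m inch '0.013 -0.046 0 0 0; 0.026 -0.092 0 0 0; 0.040 -0.138 0 0 0; 0.053 -0.184 0 0 0; 0.067 -0.23 0 0 0'; python3 -m inch '0.013 -0.046 0.01 0 0; 0.026 -0.092 0.02 0 0; 0.040 -0.138 0.03 0 0; 0.053 -0.184 0.04 0 0; 0.067 -0.23 0.05 0 0';python3 -m inch '0.008 -0.045 0.015 0 0; 0.016 -0.09 0.025 0 0; 0.024 -0.132 0.03 0 0; 0.024 -0.132 0.03 0 0'
cat > m.py <<'E'
import sys
from h import *
n=sys.argv[1];im=arm.get_image("wrist");cal=arm.get_calibration("wrist");s=arm.observe()
cv2.imwrite(f"pics/w_{sys.argv[2]}.png",im[...,::-1])
print(s["position"].round(4) if hasattr(s["position"],"round") else s["position"],s["force"])
zt=float(sys.argv[3]) if len(sys.argv)>3 else .04
for q,z in(("top_"+n,zt),(n,.016)):
    for r in arm.place_of("wrist",q)[:2]: print(q,np.round(r["point"],1),round(r["conf"],2),ray("wrist",r["point"],z,cal).round(4))
for r in arm.silhouettes("wrist","top_"+n)[:2]:
    p=np.argwhere(r["region"]);print("sil",r["conf"],len(p),p.mean(0).round(1),p.min(0),p.max(0),ray("wrist",p.mean(0),zt-.004,cal).round(4))
E
python3 m.py flange a
```

```text
clock: 1.9
position: [0.4045, -0.0987, 0.4052]
ee_rot: [3.141, 0.001, 0.002]
force: [1.5, 0.1, -0.3]
width: 0.177
gripper_force: 0.0
clock: 2.4
position: [0.4715, 0.1313, 0.3546]
ee_rot: [-3.142, -0.001, -0.001]
force: [1.5, -1.3, 0.1]
width: 0.005
gripper_force: 0.0
clock: 2.8
position: [0.4945, 0.2678, 0.3241]
ee_rot: [-3.137, -0.012, 0.001]
force: [-0.1, 0.3, 0.2]
width: 0.003
gripper_force: 0.0
[0.4947 0.2647 0.3242] [-0.53403941 -0.6217319  -0.95886882]
top_flange [205.5 281.3] 0.79 [0.4974 0.2633 0.04  ]
flange [136.9 285.1] 0.97 [0.5596 0.2599 0.016 ]
sil 0.59 691 [201.5 277.3] [187 263] [216 291] [0.5003 0.2671 0.036 ]
```

View pics/w_a.png

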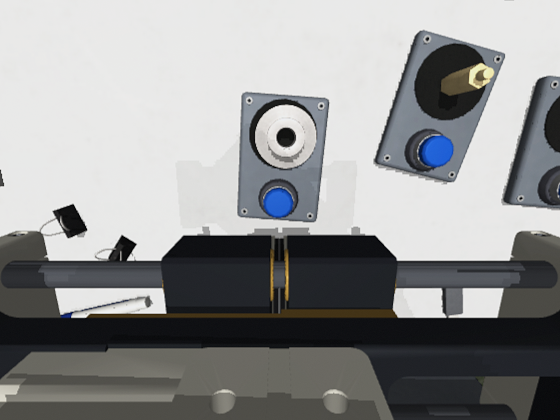

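The wrist view shows the flange's cap at about (202,277), some 4 mm ahead of and 2 mm left of the tool axis, with the flange behind it. Descending.

```bash
python3 -m inch '0.002 -0.001 0.035 0 0; 0.004 -0.002 0.07 0 0; 0.004 -0.002 0.09 0 0; 0.004 -0.002 0.1 0 0; 0.004 -0.002 0.1 0 0'; python3 -m inch '0 0 0.003 0 0; 0 0 0.006 0 0; 0 0 0.008 0 0; 0 0 0.008 0 0'
```

```text
clock: 3.5
position: [0.4992, 0.2621, 0.224]
ee_rot: [3.14, -0.001, -0.002]
force: [-0.2, -0.5, 0.3]
width: 0.003
gripper_force: 0.0
clock: 3.9
position: [0.4996, 0.2636, 0.2172]
ee_rot: [-3.141, -0.001, -0.002]
force: [0.9, -0.5, 2.1]
width: 0.007
gripper_force: 1.1
```

```bash
python3 -m inch '0 0 0.003 0 0; 0 0 0.006 0 0; 0 0 0.008 0 0; 0 0 0.0095 0 0; 0 0 0.0095 0 0'; python3 -m inch '0 0 0.001 0 0; 0 0 0.002 0 0; 0 0 0.002 0 0'
```

```text
clock: 4.4
position: [0.4993, 0.2636, 0.207]
ee_rot: [-3.141, -0.001, -0.0]
force: [1.7, -0.3, 2.4]
width: 0.006
gripper_force: 1.2
clock: 4.7
position: [0.4993, 0.2636, 0.2053]
ee_rot: [-3.141, -0.001, -0.0]
force: [1.6, 0.4, 5.8]
width: 0.004
gripper_force: 2.9
```

```bash
python3 -m inch '0 0 0.001 0 0; 0 0 0.001 0 0'; python3 -m inch '0 0 -0.02 0 0; 0 0 -0.05 0 0; 0 0 -0.09 0 0; 0 0 -0.12 0 0; 0 0 -0.12 0 0'; python3 m.py flange b .03; python3 m.py bushing b2
```

```text
clock: 4.9
position: [0.4993, 0.2636, 0.2045]
ee_rot: [-3.141, -0.001, -0.001]
force: [0.6, -0.1, 7.2]
width: 0.003
gripper_force: 3.7
clock: 5.4
position: [0.4997, 0.2643, 0.328]
ee_rot: [-3.139, -0.001, -0.007]
force: [0.8, 0.1, 0.0]
width: 0.003
gripper_force: 0.0
[0.4993 0.2638 0.3258] [-0.56118698 -0.05119056 -1.08395015]
top_flange [204.7 273. ] 0.74 [0.5008 0.2702 0.03  ]
flange [143.4 283.1] 0.77 [0.5589 0.2604 0.016 ]
sil 0.97 650 [205.4 273.7] [191 260] [219 288] [0.4992 0.2696 0.026 ]
sil 0.37 2726 [142.9 280.6] [112 251] [174 310] [0.5595 0.263  0.026 ]
[0.4987 0.2631 0.3227] [-0.41214673 -0.54030629 -0.12284561]
sil 0.21 902 [153.  427.6] [138 410] [169 445] [0.5492 0.1286 0.036 ]
```

View pics/w_b.png

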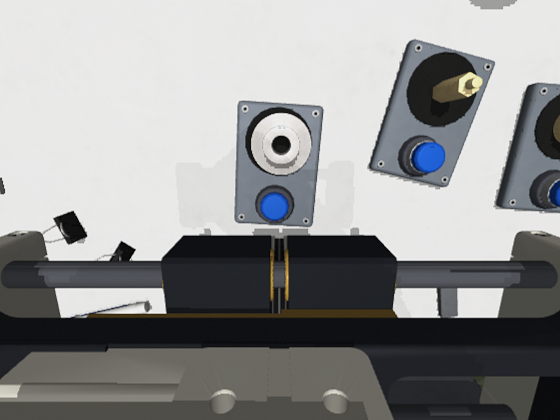

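The flange cap is down: the force climbed 2 N/mm past 3 N, which means it hit its stop, and its collar shows less in the wrist view. Next is the bushing.

```bash
python3 -m inch '0.003 0.045 0 0 0; 0.006 0.09 0 0 0; 0.009 0.135 0 0 0; 0.012 0.18 0 0 0; 0.015 0.225 0 0 0'; python3 -m inch '0.002 0.035 0 0 0; 0.003 0.054 0 0 0; 0.003 0.054 0 0 0;0.003 0.054 0 0 0'; python3 m.py bushing c
```

```text
clock: 6.3
position: [0.5141, 0.0368, 0.3238]
ee_rot: [3.142, 0.002, -0.001]
force: [0.9, -0.1, -0.2]
width: 0.001
gripper_force: 0.0
clock: 6.7
position: [0.5173, -0.0154, 0.3239]
ee_rot: [-3.141, -0.0, 0.001]
force: [-0.5, 0.9, -0.6]
width: 0.005
gripper_force: 0.0
[ 0.5174 -0.0145  0.324 ] [-0.60250212  0.24943569 -0.933521  ]
top_bushing [209.6 272.2] 0.63 [ 0.5162 -0.0077  0.04  ]
bushing [140.7 279.5] 0.87 [ 0.5787 -0.0145  0.016 ]
bushing [207.4 275.7] 0.55 [ 0.5124 -0.0107  0.016 ]
sil 0.78 748 [209.2 275. ] [194 260] [224 290] [ 0.5157 -0.0103  0.036 ]
sil 0.43 236 [222.4   4.8] [210   0] [235  12] [0.502  0.2501 0.036 ]
```

View pics/w_c.png

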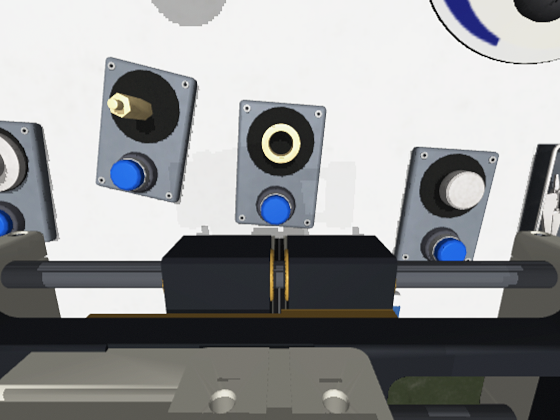

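The brass bushing with its bore is straight ahead, and its cap is at (209,275), about 4 mm left of the axis. Pressing it the same way.

```bash
python3 -m inch '-0.002 -0.002 0.035 0 0; -0.002 -0.0045 0.07 0 0; -0.002 -0.0045 0.09 0 0; -0.002 -0.0045 0.1 0 0; -0.002 -0.0045 0.1 0 0'; python3 -m inch '0 0 0.003 0 0; 0 0 0.006 0 0; 0 0 0.008 0 0; 0 0 0.008 0 0';  python3 -m inch '0 0 0.003 0 0; 0 0 0.006 0 0; 0 0 0.008 0 0; 0 0 0.0095 0 0; 0 0 0.0095 0 0'; python3 -m inch '0 0 0.001 0 0; 0 0 0.002 0 0; 0 0 0.002 0 0'
```

```text
clock: 7.4
position: [0.5151, -0.0103, 0.2233]
ee_rot: [-3.141, -0.003, 0.003]
force: [0.4, 0.2, -0.2]
width: 0.002
gripper_force: 0.0
clock: 7.8
position: [0.5159, -0.011, 0.2168]
ee_rot: [-3.142, -0.001, -0.003]
force: [0.3, 0.9, 2.2]
width: 0.005
gripper_force: 1.1
clock: 8.3
position: [0.5157, -0.011, 0.2066]
ee_rot: [-3.142, -0.001, -0.001]
force: [2.4, 0.7, 2.9]
width: 0.005
gripper_force: 1.6
clock: 8.6
position: [0.5157, -0.011, 0.2049]
ee_rot: [3.142, 0.001, 0.001]
force: [0.9, -0.8, 7.0]
width: 0.007
gripper_force: 3.3
```

```bash
python3 -m inch '0 0 -0.02 0 0; 0 0 -0.05 0 0; 0 0 -0.09 0 0; 0 0 -0.12 0 0; 0 0 -0.12 0 0'; python3 -m inch '-0.011 0.042 0 0 0; -0.022 0.085 0 0 0; -0.034 0.128 0 0 0; -0.045 0.17 0 0 0; -0.045 0.17 0 0 0'; python3 -m inch '0 0 0 0 0; 0 0 0 0 0'; python3 m.py knob d
```

```text
clock: 9.1
position: [0.516, -0.0108, 0.3281]
ee_rot: [3.141, 0.001, 0.007]
force: [0.8, -0.0, -0.5]
width: 0.007
gripper_force: 0.0
clock: 9.6
position: [0.4676, -0.1872, 0.3233]
ee_rot: [3.139, -0.013, -0.007]
force: [1.0, 0.2, 0.1]
width: 0.004
gripper_force: 0.0
clock: 9.8
position: [0.4704, -0.1799, 0.3241]
ee_rot: [-3.141, -0.003, 0.002]
force: [0.2, 0.4, 0.5]
width: 0.005
gripper_force: 0.0
[ 0.4707 -0.1796  0.3242] [-0.74040564 -0.10865082  0.40908512]
top_knob [209.2 286.1] 0.78 [ 0.4698 -0.1858  0.04  ]
knob [138.4 289.3] 0.61 [ 0.5341 -0.1888  0.016 ]
sil 0.91 704 [205.5 285.2] [191 271] [220 300] [ 0.4724 -0.185   0.036 ]
sil 0.57 1426 [ 12.2 492.9] [  0 466] [ 31 531] [ 0.6342 -0.352   0.036 ]
```

View pics/w_d.png

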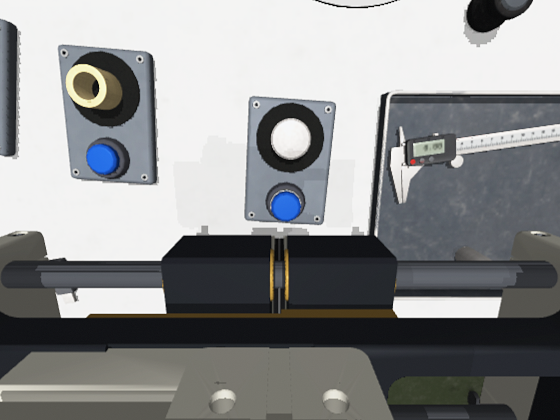

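The round steel knob is ahead, and its cap is at (205,285), about 5 mm right of the axis. Gripper neighbours are well clear.

```bash
python3 -m inch '0.001 0.002 0.035 0 0; 0.001 0.005 0.07 0 0; 0.001 0.005 0.09 0 0; 0.001 0.005 0.1 0 0; 0.001 0.005 0.1 0 0'; python3 -m inch '0 0 0.003 0 0; 0 0 0.006 0 0; 0 0 0.008 0 0; 0 0 0.008 0 0';  python3 -m inch '0 0 0.003 0 0; 0 0 0.006 0 0; 0 0 0.008 0 0; 0 0 0.0095 0 0; 0 0 0.0095 0 0'; python3 -m inch '0 0 0.001 0 0; 0 0 0.002 0 0; 0 0 0.002 0 0'
```

```text
clock: 10.5
position: [0.4714, -0.1854, 0.2238]
ee_rot: [-3.141, -0.003, 0.003]
force: [-0.6, -0.1, -1.0]
width: 0.003
gripper_force: 0.0
clock: 10.9
position: [0.472, -0.1861, 0.2172]
ee_rot: [3.141, 0.001, 0.002]
force: [0.5, -0.0, 2.3]
width: 0.008
gripper_force: 1.0
clock: 11.4
position: [0.4717, -0.1861, 0.2071]
ee_rot: [3.142, 0.001, 0.0]
force: [2.7, -0.4, 2.6]
width: 0.004
gripper_force: 1.2
clock: 11.7
position: [0.4717, -0.1861, 0.2053]
ee_rot: [3.141, 0.001, 0.0]
force: [0.2, 0.1, 6.3]
width: 0.002
gripper_force: 2.9
```

```bash
python3 -m inch '0 0 0.001 0 0; 0 0 0.001 0 0'; python3 -m inch '0 0 -0.02 0 0; 0 0 -0.05 0 0; 0 0 -0.09 0 0; 0 0 -0.12 0 0; -0.01 -0.04 -0.15 0 0'; python3 -m inch '0.005 -0.045 -0.03 0 0; 0.005 -0.09 -0.07 0 0; 0.005 -0.13 -0.11 0 0; 0.005 -0.13 -0.11 0 0; 0.005 -0.13 -0.11 0 0'
python3 - <<'E'
from h import *
im=arm.get_image("wrist");cv2.imwrite("pics/w_e.png",cv2.resize(im[:240,:,::-1],(784,336)))
E
```

```text
clock: 11.9
position: [0.4717, -0.1861, 0.2044]
ee_rot: [3.141, 0.001, 0.001]
force: [0.7, 0.9, 7.3]
width: 0.006
gripper_force: 3.7
clock: 12.4
position: [0.4616, -0.1505, 0.3546]
ee_rot: [3.14, -0.01, -0.0]
force: [0.9, 0.3, -0.1]
width: 0.003
gripper_force: 0.0
clock: 12.9
position: [0.4665, -0.0142, 0.4654]
ee_rot: [-3.141, -0.008, -0.005]
force: [-0.1, 0.4, -1.1]
width: 0.004
gripper_force: 0.0
```

View pics/w_e.png

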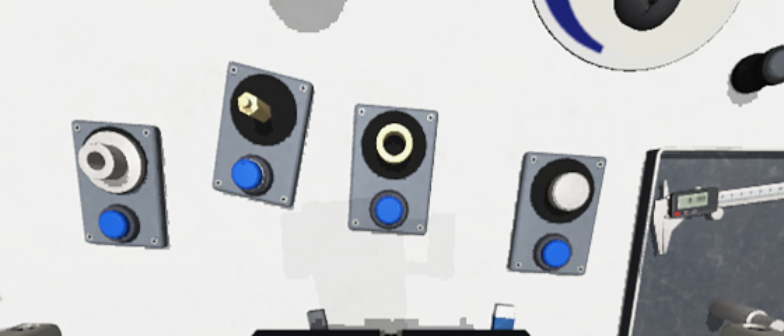

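The flange cap (222,116), bushing cap (210,388) and knob cap (252,553) sit low in their collars. The stand-off's cap (174,248) is still proud, and all the parts are on their mats. Handing in.

```bash
python3 -c "
from cell import arm
print(arm.sign_off())"
```

```text
the job is handed in; nothing more can be done
None
```

I pressed the flange, bushing and knob keys in that order, each down to its stop at about 7 N, left the stand-off's key up and moved nothing else; the job was handed in at about 13 s, and no verdict came back.

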